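# Unclip the filter cover of the long dust box on a boot-finishing bench

## Robot

A 6-joint arm with a two-finger parallel gripper is mounted at the origin on the work surface. World frame = base frame: x ahead of the robot, y to its left, z up, the work surface at z = 0. Lengths are in m, angles in rad, forces in N, time in s.
With the tool pointing down it reaches from about 0.35 to 0.85 m from the base axis. Payload 8.1 kg.
Tool frame: the origin (TCP) lies at the very end of the fingers, on their centre line; the grasp point (between the pads) lies 19 mm behind it; z points along the fingers, y is the direction in which the jaws open and shut (so a half turn about z gives the same grasp; the last joint's range is limited). The gripper opens to 85 mm and grips with 20 to 120 N. Pads are 22 mm wide; open, the fingers measure 114 mm over their backs; the gripper's body (76 mm by 85 mm) begins 54 mm behind the grasp point. The pads swing forward as they close: fully open they stand 13 mm farther back than shut.
Start: joints at [1.168, 0.13, 1.488, -0, 1.523, -0.085], TCP at [0.187, 0.57, 0.231] pointing down, gripper open.
Joint ranges: [-2.96, 2.96], [-0.89, 2.26], [0.02, 2.5], [-1.34, 4.48], [0, 2.73], [-2.66, 2.66]. Speed limits (rad/s): [2.39, 2.39, 2.79, 3.14, 3.14, 3.14].

## Interface

Orientations are given as a rotation vector (axis times angle).
In Python, from bench import r gives the robot as it stands. Calls block until the motion is done:
- r.move_to(position, orientation): joint-space move of the TCP to a pose.
- r.move_straight(position, attitude=None, v=0.15, f_stop=None): straight line of the TCP; attitude=None keeps the orientation; v is the mean speed in m/s. With f_stop (N) it stops when the force on the tool has changed by that much, and returns True; else False.
- r.set_joints(angles): joint-space move.
- r.move_gripper(opening, f_grip=None): finger opening in m; f_grip is the grip in N (None keeps the last); returns when the fingers have stopped.
- r.pause(seconds).
- r.solve_ik(position, orientation): joint angles nearest the present ones, or None.
- r.observe(): the state.
- r.camera(name): name is "side" or "top" or "wrist"; returns the picture (384x512x3 uint8, blue, green, red); there is no depth.
- r.camera_params(name): a dict with "fx", "fy", "cx", "cy" (pixels), "D" ([k1, k2, p1, p2, k3] as OpenCV has them; the pictures are not rectified), "rvec" (rotation vector, rad) and "tvec" (3), from world to camera coordinates, as OpenCV has them; the wrist camera has in their place "mount" (4x4, takes a point from camera to tool coordinates, whose origin is the TCP and whose axes are the flange's). Camera axes: x right, y down, z forward; pixel columns grow to the right and rows downward; lengths in m; the calibration is good to about 2 mm. A picture is of the moment at which its call begins: read the wrist's pose just before it. camera_params takes no time and is no camera call.
A pose or a line that the arm cannot do raises r.Unreachable and nothing moves.
- r.close_job(): hands the job in, once; it reports no verdict.
Trained networks look in the newest picture that a camera, given by its name, has taken for a name from the list of things; names that differ only in an ending like _2 or _b are one class to them, and where a whole thing is asked for, a point or a joint stands for the part that bears it (a point fixed in the world has none). Each returns a list of dicts, best first, with "conf" (0 to 1); they miss things now and then, are a little off and sometimes report something else, mostly with a low value. They report only what shows in the picture. A call takes as long as a camera call. They do not tell look-alikes from the thing itself.
- r.cut_out(camera, name): "pixels" (384x512 bool, what is visible of it) and "position" ([column, row] in pixels, amid what is visible of it).
The state is a dict: "time_s": time; "joints": joint angles; "dq": joint speeds; "joint_torque": joint torques, N m; "eef_pos": TCP position; "eef_rot": TCP orientation; "force": force on the tool from outside, world axes, zero at the start; "ft_torque": the same for the moment, N m; "grip_width": finger opening in m.
Only numpy, scipy, OpenCV 4.12 (cv2) and the standard library are available. Lean on these libraries where they do the work, as an engineer would, in place of code of your own. Each camera call takes 0.05 s, during which the arm holds its last target.

## Task

The filter in the longer of the two dust-suction boxes on this bench has to be changed. Squeeze the two snap tabs on top of its cover together to unclip it, lift the cover off, and lower it (do not drop it) flat, tabs up, onto the middle of the cork mat. Leave the cover of the shorter box on.

Things in the scene. Friction and masses are not known exactly. Their poses are not given: they have to be found in the camera images.
- long_cover_grip (a point): Cover of the LONGER dust box: grey plate 160 (x) x 110 x 6 mm, 220 g, clipped on a fixed grey box, same outline, 90 mm high. Point midway between its two upright black snap tabs, 24 mm above the plate, 0.120 m above the bench when clipped on. y: across the tabs (squeeze direction); z up. Two 22 mm ribs below fit into the box and serve as feet: the point is 52 mm above what it stands on.
- long_cover_tab_a (a joint): Travel (m) of the long cover's +y tab: 0 at rest, 0.009 fully in; the -y tab mirrors it. Tabs: 30 wide (x), 6 thick, 44 mm tall, outer faces 52 mm apart, 34 when squeezed; springs 2 N at rest, 7 N fully in. Each draws in a hook: the cover lifts only while both are in over 4 mm, best fully in, and is carried by the squeezed tabs. A 16 mm high block stands between them.
- short_cover_grip (a point): The same point on the cover of the SHORTER dust box, which is to be left on: equal in height, tabs, materials and axes, but its plate and box are 100 (x) x 110 mm.
- mat_top (a point): Centre of the top face of the cork mat, fixed flat on the bench, 200 (x) x 170 (y) mm, 4 mm thick; z up.
There are look-alikes about, which are no part of the job. What is shaped like the part that bears long_cover_grip but yellow is not meant.

How it is judged:
By the outcome, as a careful person would: the job done as asked, in the order asked, and still so for the second after the job is handed in, with the robot touching nothing.
It also fails if it takes over 38 s, if anything falls off the work surface, if the arm or the gripper's body presses on something with over 40 N, if the wrist force passes 120 N, or if a joint passes its speed limit or range.

## Working session

There is one attempt and no reset: what is moved stays moved. The work goes in short steps, each a Python script; the robot and the scene stay as the last script left them, time stands still between calls to the robot, and variables do not carry over. Pictures are saved under pics/ and viewed, and the job is handed in when it is done.

```bash
ls; mkdir -p pics; python3 - <<'E'
from bench import r
import cv2
for n in ["top","side","wrist"]:
    cv2.imwrite(f"pics/{n}0.png",r.camera(n))
    p=r.camera_params(n); print(n,{k:(v.tolist() if hasattr(v,'tolist') else v) for k,v in p.items()})
    for t in ["long_cover_grip","short_cover_grip","mat_top"]:
        try:
            for d in r.cut_out(n,t): print(n,t,round(d['conf'],2),d['position'],d['pixels'].sum())
        except Exception as e: print(n,t,e)
print(r.observe())
E
```

```text
pics
top {'fx': 493.4609047321514, 'fy': 493.4609047321514, 'cx': 249.77401433777376, 'cy': 191.78944259944305, 'D': [0.05331778571630119, 0.0, 0.0, 0.0, 0.0], 'rvec': [2.0942419955530363, -2.1392838555079687, 0.20462353911457104], 'tvec': [0.08672995170798549, 0.4331768973916116, 1.5266526898507264]}
top long_cover_grip 0.94 [169.1, 178.9] 1810
top long_cover_grip 0.93 [194.1, 254.3] 1758
top long_cover_grip 0.57 [115.4, 249.6] 1799
top short_cover_grip 0.72 [265.6, 143.8] 1062
top mat_top 0.67 [362.4, 185.7] 3289
side {'fx': 377.88104657016385, 'fy': 377.88104657016385, 'cx': 254.07604139165358, 'cy': 189.00227448427262, 'D': [0.04162222456087596, 0.0, 0.0, 0.0, 0.0], 'rvec': [2.4148050552780256, -0.535737392012891, 0.20330481618335378], 'tvec': [-0.3259004395464679, 0.24733108583823762, 1.1594069720287905]}
side long_cover_grip 0.94 [191.7, 180.7] 1186
side long_cover_grip 0.68 [243.1, 134.3] 941
side short_cover_grip 0.88 [310.1, 188.2] 809
side mat_top 0.92 [324.0, 298.1] 3799
side mat_top 0.48 [311.1, 186.6] 843
wrist {'fx': 332.46964312917913, 'fy': 332.46964312917913, 'cx': 2
[... 443 characters left out ...]
wrist long_cover_grip 0.76 [29.0, 285.6] 5266
{'time_s': 0.6, 'joints': array([ 1.16758713e+00,  1.30350988e-01,  1.48818001e+00, -3.07450292e-05,
        1.52301165e+00, -8.53790470e-02]), 'dq': array([-0.00134762,  0.00099897, -0.00076371,  0.00154487, -0.00073864,
       -0.0005543 ]), 'joint_torque': array([-4.71771109e-04, -5.68948674e+01, -5.00600374e+01, -3.14081467e-05,
        1.39291602e-03, -2.23702972e-05]), 'eef_pos': array([0.1874861 , 0.56996836, 0.23133251]), 'eef_rot': array([4.97138845e-01, 3.10196617e+00, 6.45543454e-05]), 'force': array([ 0.40019954, -0.66137057,  0.21014542]), 'ft_torque': array([-0.04449622, -0.03088288, -0.00171736]), 'grip_width': 0.08534096332278178}
```

View pics/top0.png

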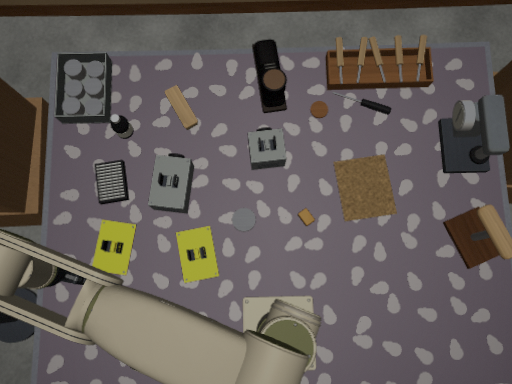

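View pics/side0.png

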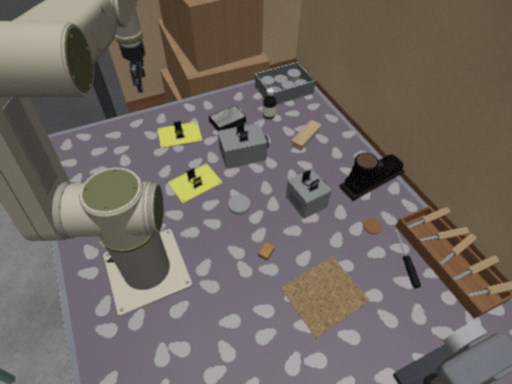

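View pics/wrist0.png

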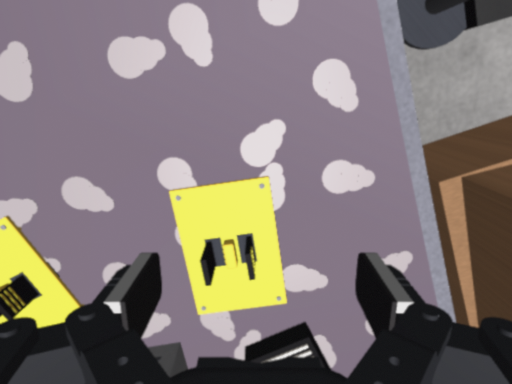

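The top view shows four look-alike covers: grey long at (170,182), grey short at (266,146), and yellow plates at (195,254) and (115,248). The grey long one fits, since it is clipped on the longer grey box and isn't yellow. I'll confirm that in a crop.

```bash
cat > h.py <<'E'
import numpy as np,cv2
from bench import r
from scipy.spatial.transform import Rotation as R
def cam(name,obs=None):
    p=r.camera_params(name);K=np.array([[p['fx'],0,p['cx']],[0,p['fy'],p['cy']],[0,0,1]]);D=np.array(p['D'])
    if name=='wrist':
        M=np.eye(4);M[:3,:3]=R.from_rotvec(obs['eef_rot']).as_matrix();M[:3,3]=obs['eef_pos'];T=np.linalg.inv(M@np.array(p['mount']))
    else:
        T=np.eye(4);T[:3,:3]=R.from_rotvec(np.array(p['rvec']).ravel()).as_matrix();T[:3,3]=np.ravel(p['tvec'])
    return K,D,T
def back(c,px,z):
    K,D,T=c;u=cv2.undistortPoints(np.array(px,float).reshape(-1,1,2),K,D).reshape(-1,2)
    d=np.c_[u,np.ones(len(u))]@T[:3,:3];o=-T[:3,:3].T@T[:3,3]
    return o+d*((z-o[2])/d[:,2])[:,None]
def proj(c,P):
    K,D,T=c;return cv2.projectPoints(np.array(P,float).reshape(-1,3),cv2.Rodrigues(T[:3,:3])[0],T[:3,3],K,D)[0].reshape(-1,2)
def fit(mask,c,z):
    m=mask.astype(np.uint8);cs,_=cv2.findContours(m,0,1);k=max(cs,key=cv2.contourArea).reshape(-1,2)
    w=back(c,k,z)[:,:2].astype(np.float32)
    return cv2.minAreaRect(w*1000)
E
python3 - <<'E'
from h import *
c=cam('top')
im=cv2.imread('pics/top0.png')
cv2.imwrite('pics/crop1.png',cv2.resize(im[130:300,85:315],None,fx=3.4,fy=3.4,interpolation=2))
r.camera('top')
for d in r.cut_out('top','long_cover_grip'): print(d['position'],fit(d['pixels'],c,.096))
for d in r.cut_out('top','mat_top'): print(d['conf'],d['position'],fit(d['pixels'],c,.004))
print(back(c,[[169,181]],.12),back(c,[[266,145]],.12))
E
```

```text
[168.1, 180.5] ((463.77349853515625, 325.6444091796875), (109.75275421142578, 159.30775451660156), 81.86821746826172)
[115.4, 247.1] ((266.2189025878906, 488.595703125), (107.172607421875, 154.77157592773438), 80.52735137939453)
[197.8, 254.6] ((238.57264709472656, 240.15328979492188), (159.68312072753906, 110.1598129272461), 10.143573760986328)
0.73 [364.7, 187.2] ((449.815185546875, -294.44403076171875), (202.50961303710938, 173.32049560546875), 7.028289318084717)
[[0.45829094 0.32160407 0.12      ]] [[0.56524728 0.02443734 0.12      ]]
```

View pics/crop1.png

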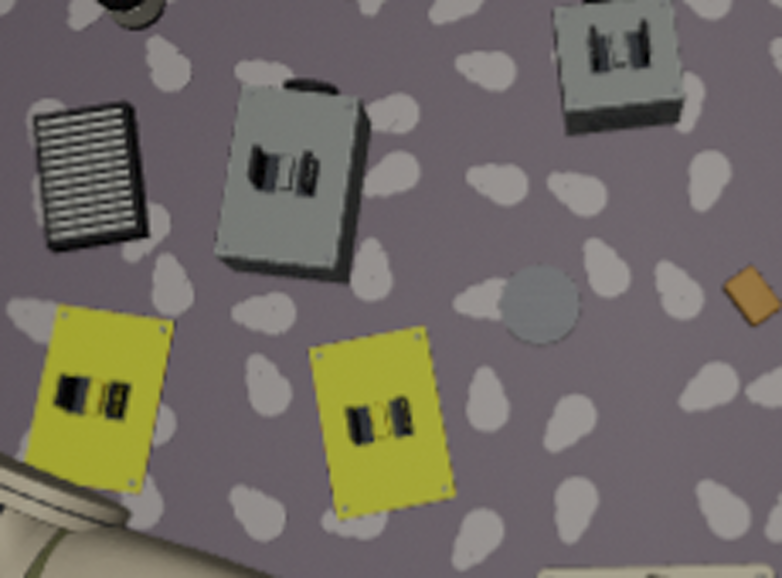

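The crop confirms that the grey long cover at top-view (170,182) sits on the long box. The yellow plates lie flat and the short grey one is at (266,146). Next I'll hover over the long cover and look with the wrist camera.

```bash
cat >> h.py <<'E'
def att(yaw,flip):  # tool z down, tool y along +-cover y
    y=np.array([-np.sin(yaw),np.cos(yaw),0])*(-1 if flip else 1);z=np.array([0,0,-1.]);x=np.cross(y,z)
    return R.from_matrix(np.c_[x,y,z]).as_rotvec()
E
python3 - <<'E'
from h import *
yaw=np.radians(-8.1)
for f in (0,1):
    for p,yw in (((.462,.324,.23),yaw),((.45,-.294,.2),np.radians(7)),((.45,-.294,.037),np.radians(7))): print(f,r.solve_ik(p,att(yw,f)))
E
```

```text
0 [ 0.52073814  0.03475191  1.59149717  0.          1.51534357 -0.90868652]
0 [-6.74110477e-01 -2.20412570e-02  1.70344750e+00 -4.44089210e-16
  1.46018641e+00 -2.36707985e+00]
0 [-6.74110477e-01  1.48394250e-01  1.84124165e+00 -4.44089210e-16
  1.15195675e+00 -2.36707985e+00]
1 [0.52073814 0.03475191 1.59149717 0.         1.51534357 2.23290614]
1 [-6.74110477e-01 -2.20412570e-02  1.70344750e+00 -4.44089210e-16
  1.46018641e+00  7.74512802e-01]
1 [-6.74110477e-01  1.48394250e-01  1.84124165e+00 -8.88178420e-16
  1.15195675e+00  7.74512802e-01]
```

```bash
python3 - <<'E'
from h import *
yaw=np.radians(-8.1)
r.move_to((.462,.324,.245),att(yaw,0))
o=r.observe();im=r.camera('wrist');c=cam('wrist',o)
print(o['time_s'],o['eef_pos'])
for d in r.cut_out('wrist','long_cover_grip'): print(d['conf'],d['position'],fit(d['pixels'],c,.096))
for d in r.cut_out('wrist','long_cover_tab_a'): print(d['conf'],d['position'],d['pixels'].sum())
def w(p): # cover local->world
    return np.array([.4638,.3256,0])+np.array(p)@R.from_euler('z',yaw).as_matrix().T
np.savez('wr1.npz',im=im,T=c[2])
v=im.copy()
for z,X,Y,col in ((.096,.08,.055,(0,0,255)),(.14,.015,.026,(0,255,0))):
    q=proj(c,[w((a*X,b*Y,z)) for a,b in((1,1),(1,-1),(-1,-1),(-1,1))])
    cv2.polylines(v,[q.astype(int).reshape(-1,1,2)],True,col,1)
cv2.imwrite('pics/wr1.png',cv2.resize(v,(784,588)))
E
```

```text
2.1333 [0.46148838 0.32476367 0.2449737 ]
0.96 [156.4, 16.9] ((328.9034423828125, 269.81353759765625), (93.31674194335938, 34.21201705932617), 82.72966003417969)
0.81 [419.1, 16.8] ((349.5167541503906, 464.7995300292969), (89.75220489501953, 19.10844612121582), 81.0130386352539)
0.7 [261.1, 168.0] ((463.59881591796875, 325.17425537109375), (109.9381103515625, 160.23731994628906), 82.52819061279297)
0.97 [289.6, 186.7] 502
```

View pics/wr1.png

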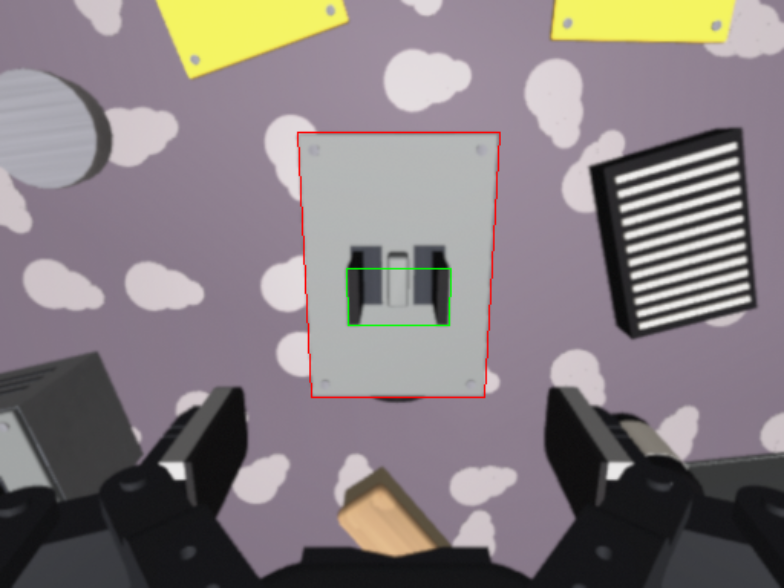

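The overlay of the predicted plate (red) and tab tops (green) matches the grey cover to within a millimetre or two. The tabs are at about (355..445, 250..325) in the enlarged picture. I'll descend and squeeze.

```bash
python3 - <<'E'
from h import *
a=att(np.radians(-7.8),0)
r.move_straight((.4637,.3254,.165),a,v=.12)
print(r.move_straight((.4637,.3254,.105),a,v=.08,f_stop=8))
o=r.observe();print(o['time_s'],o['eef_pos'],o['force'])
r.move_gripper(.030,40)
o=r.observe();print(o['time_s'],o['eef_pos'],o['force'],o['grip_width'])
cv2.imwrite('pics/wr2.png',r.camera('wrist'))
E
```

```text
False
4.0 [0.46406866 0.32559669 0.10548649] [-0.38166194  0.37299557  0.33206799]
4.5583 [0.46449131 0.32560115 0.10698693] [-3.47703612 -3.11847033 11.58105622] 0.03138796013539984
```

View pics/wr2.png

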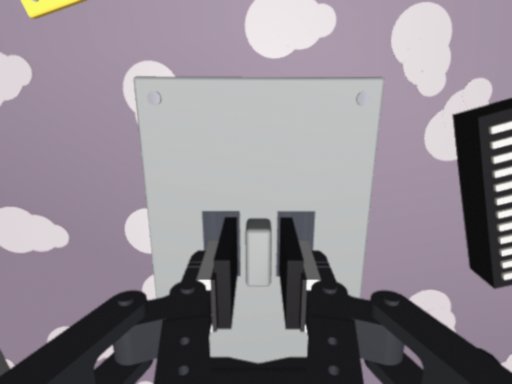

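The tabs are squeezed in, with a width of 31 mm, and both fingers are on the tabs around (222,270) and (290,270). Lifting slowly.

```bash
python3 - <<'E'
from h import *
def s():
    o=r.observe();print(round(o['time_s'],2),o['eef_pos'].round(4),o['force'].round(2),round(o['grip_width'],4))
print(r.move_straight((.4637,.3254,.125),v=.06,f_stop=35));s()
print(r.move_straight((.4637,.3254,.20),v=.12,f_stop=25));s()
cv2.imwrite('pics/wr3.png',r.camera('wrist'));cv2.imwrite('pics/side3.png',r.camera('side'))
E
```

```text
False
5.09 [0.4639 0.3255 0.1253] [-0.2 -0.3 -3.4] 0.0314
False
5.87 [0.4633 0.3252 0.1991] [-0.63 -0.57 -3.25] 0.0311
```

View pics/wr3.png

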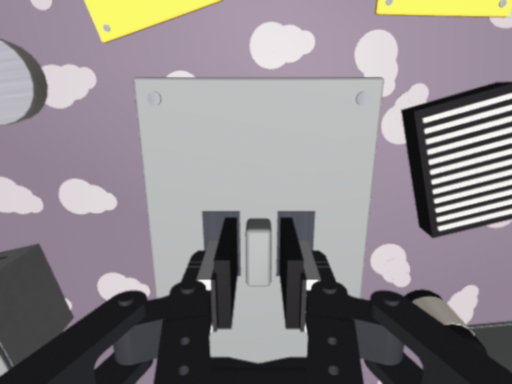

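View pics/side3.png

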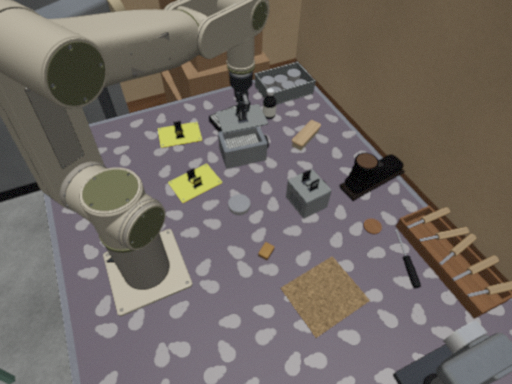

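The cover is off the box. The side view shows it at (242,120), above the open box at (243,148), and it hasn't slipped in the jaws. I'll carry it high to the mat and cross-check the mat's pose from the side camera.

```bash
python3 - <<'E'
from h import *
def s():
    o=r.observe();print(round(o['time_s'],2),o['eef_pos'].round(4),o['force'].round(2),round(o['grip_width'],4))
for n in('side','top'):
    r.camera(n)
    for d in r.cut_out(n,'mat_top'): print(n,d['conf'],fit(d['pixels'],cam(n),.004))
r.move_straight((.4637,.3254,.27),v=.15)
r.move_to((.450,-.294,.25),att(np.radians(7),0));s()
o=r.observe();im=r.camera('wrist');c=cam('wrist',o)
cv2.imwrite('pics/wr4.png',im)
for d in r.cut_out('wrist','mat_top'): print(d['conf'],d['position'],fit(d['pixels'],c,.004))
cv2.imwrite('pics/top4.png',r.camera('top'))
E
```

```text
side 0.57 ((448.79058837890625, -295.41656494140625), (204.11778259277344, 167.5440216064453), 8.3937349319458)
top 0.61 ((450.97003173828125, -294.6980895996094), (199.8399200439453, 171.77127075195312), 7.586208343505859)
9.0 [ 0.4505 -0.2933  0.25  ] [-0.63 -0.6  -2.8 ] 0.0314
0.78 [257.3, 69.8] ((356.0760192871094, -308.10235595703125), (11.292240142822266, 168.18228149414062), 7.082310676574707)
```

View pics/wr4.png

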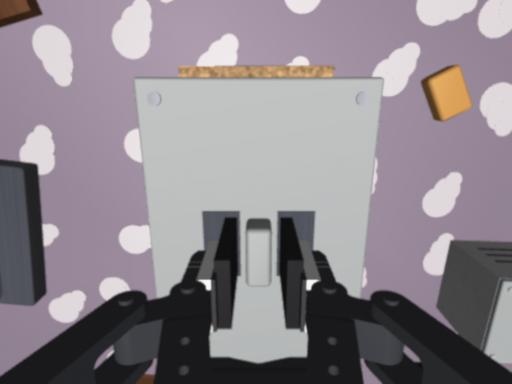

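View pics/top4.png

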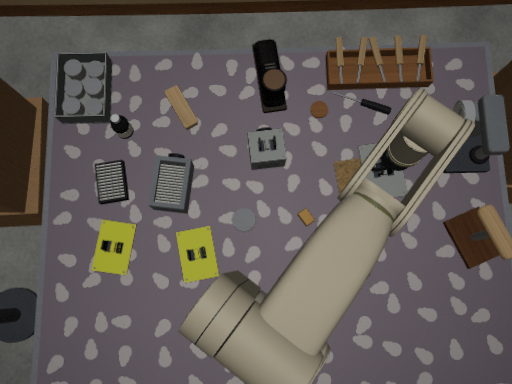

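The mat's long edges are parallel to the cover. Its edge strip shows centred at (257,70), and three estimates agree on (0.450,-0.295). Lowering the cover.

```bash
python3 - <<'E'
from h import *
def s():
    o=r.observe();print(round(o['time_s'],2),o['eef_pos'].round(4),o['force'].round(2),round(o['grip_width'],4))
a=att(np.radians(7.3),0)
x,y=.4500,-.2950
r.move_straight((x,y,.08),a,v=.13);s()
r.move_straight((x,y,.052),a,v=.06);s()
print(r.move_straight((x,y,.037),a,v=.015,f_stop=3));s()
cv2.imwrite('pics/side5.png',r.camera('side'))
E
```

```text
10.61 [ 0.4506 -0.2955  0.081 ] [-0.3   0.01 -2.15] 0.0314
11.22 [ 0.4498 -0.2948  0.0516] [ 0.01  0.35 -2.62] 0.0314
True
11.88 [ 0.45  -0.295  0.043] [-0.98  1.16  4.62] 0.0315
```

View pics/side5.png

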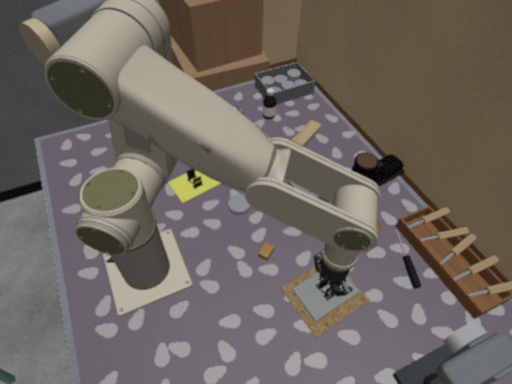

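Contact came at the expected height (TCP 0.043), and the cover sits within the mat at (323,292). I'll open, retreat and check.

```bash
python3 - <<'E'
from h import *
def s():
    o=r.observe();print(round(o['time_s'],2),o['eef_pos'].round(4),o['force'].round(2),round(o['grip_width'],4))
r.move_gripper(.085);s()
r.move_straight((.450,-.295,.10),v=.08);r.move_straight((.450,-.295,.26),v=.2);s()
o=r.observe();im=r.camera('wrist');c=cam('wrist',o)
for d in r.cut_out('wrist','long_cover_grip'): print(d['conf'],d['position'],fit(d['pixels'],c,.032))
cv2.imwrite('pics/wr6.png',im)
r.move_to((.36,.1,.3),att(0,0))
cv2.imwrite('pics/top6.png',r.camera('top'));c=cam('top')
for n,z in(('long_cover_grip',.032),('mat_top',.004)):
  for d in r.cut_out('top',n): print(n,d['conf'],d['position'],fit(d['pixels'],c,z))
im=r.camera('side');cv2.imwrite('pics/side6.png',cv2.resize(im,(784,588)));s()
E
```

```text
12.5 [ 0.4491 -0.2943  0.0419] [-0.06 -0.97 -0.42] 0.0851
14.32 [ 0.4494 -0.2945  0.2583] [-0.03 -0.18 -0.16] 0.0851
0.91 [259.0, 150.8] ((447.6912841796875, -295.18609619140625), (158.9126434326172, 110.25335693359375), 7.371137619018555)
long_cover_grip 0.78 [198.3, 255.4] ((244.69656372070312, 248.30047607421875), (165.29222106933594, 115.62118530273438), 12.186421394348145)
long_cover_grip 0.72 [366.1, 185.8] ((448.5098571777344, -294.844482421875), (162.2091827392578, 114.22087860107422), 7.704211711883545)
long_cover_grip 0.72 [113.8, 248.2] ((269.8695068359375, 505.9235534667969), (109.66582489013672, 163.54446411132812), 80.16578674316406)
mat_top 0.61 [348.0, 191.6] ((451.0867614746094, -295.9843444824219), (205.38551330566406, 174.7617950439453), 7.909407138824463)
16.13 [0.3603 0.0994 0.2998] [-0.58  0.34 -0.13] 0.0852
```

View pics/wr6.png

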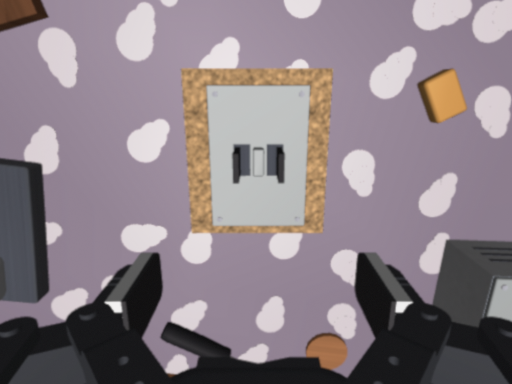

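View pics/side6.png

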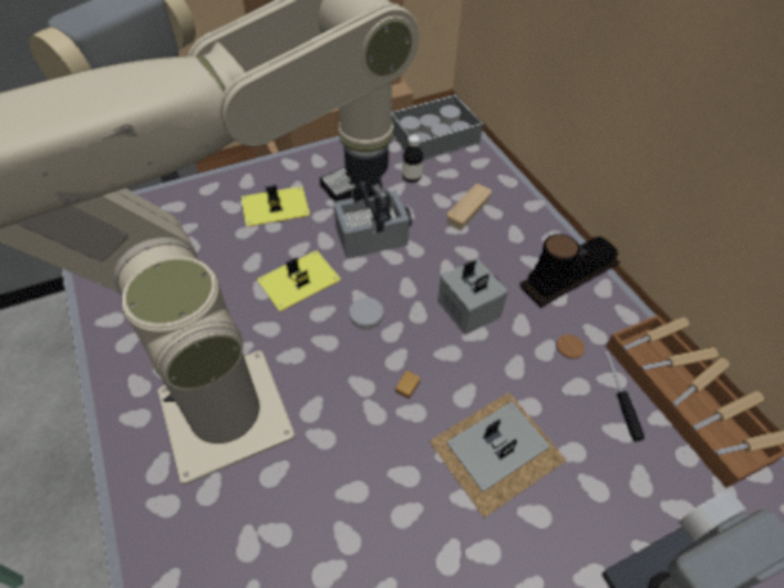

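The wrist picture shows the cover flat with tabs up and centred on the mat: plate (208..310, 85..227), mat (183..332, 68..233). The side view shows the short box still covered at (472,293), and the gripper is clear. Handing in.

```bash
python3 -c "
from bench import r
print(r.close_job())"
```

```text
the job is handed in; nothing more can be done
None
```

The longer box's cover is off and lying flat, tabs up, in the middle of the cork mat. I squeezed its two tabs (finger opening 31 mm), lifted it clear, and lowered it until it touched the mat before letting go.

- **Placement:** The last checks put the cover centre at about (0.448, -0.295) and the mat centre at about (0.450, -0.295), so it is within about 2 mm. The two are turned to within 1° of each other.
- **Other items:** The short box still has its cover on, and the two yellow look-alikes were not touched.
- **State at hand-in:** The gripper was open and clear at about 16.1 s. The highest wrist reading I saw was about 12 N, read right after the squeeze. No checks failed or disagreed.

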